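Index the rinse arm over the wide jar

TASK

The swinging rinse arm on the washing-up bench is locked in its parking hole, over the drain grille. Pull its sprung index pin up by the black knob, swing the arm round until the spout stands over the one wide jar, not the slim ones, and let the pin spring fully home into the hole there. Leave the jar standing where it is.

Things in the scene. Friction and masses are not known exactly. Their poses are not given: they have to be found in the camera images.
- stand: Fixed stand: grey foot tray, steel post, round index plate (top at 140 mm). Origin: at bench height on the arm's upright pivot axis; x from post to tray's middle. Four countersunk index holes on a 100 mm radius at -60, -20, 20, 60 degrees from x, towards y. The arm starts in the -60 hole, over the drain grille; a jar stands at each other direction, 190 mm out. Stops 4 degrees past the end holes.
- knob (a point): Pin's black knob, upright, 28 mm across, 40 tall, spins freely on its axis; on the arm 100 mm from the pivot. Point: on its axis, 16 mm below its top, 204 mm above bench when home. Below it a 25 mm wide sleeve to 177 mm and the arm to 164. Lift 17 mm or more (travel 28) to clear the plate; spring 8 N at home, 11 N full up. Let go within 8 mm of a hole it centres itself and drops home.
- spout (a point): Centre of the lower end of the arm's steel spout, 190 mm from the pivot, in line with pivot and knob, 125 mm above the bench (the jars reach 100 mm). Its x axis points outward along the arm. The white arm is 34 mm wide and 18 mm thick and turns easily about the pivot once the pin is up; where it is left, it stays.
- wide_jar: The wide open glass jar, 86 mm across, 80 mm high; the other two jars on the tray are slim, 54 mm across. Origin: centre of its underside, on the tray 8 mm above the bench, within about 8 mm of straight below the spout's place when the arm is in that hole. It may have any of the three places.
There are look-alikes about, which are no part of the job. Leave any blue, purple or red look-alike of the wide_jar alone.

How it is judged:
By the outcome, as a careful person would: the job done as asked, in the order asked, and still so for the second after the job is handed in, with the robot touching nothing.
It also fails if it takes over 40 s, if anything falls off the work surface, if the arm or the gripper's body presses on something with over 40 N, if the wrist force passes 120 N, or if a joint passes its speed limit or range.

ROBOT

A 6-joint arm with a two-finger parallel gripper is mounted at the origin on the work surface. World frame = base frame: x ahead of the robot, y to its left, z up, the work surface at z = 0. Lengths are in mm, angles in degrees, forces in N, time in s.
With the tool pointing down it reaches from about 350 to 850 mm from the base axis. Payload 8.1 kg.
Tool frame: the origin (TCP) lies on the centre line of the jaws, within the pads' length; the fingertips stand 8 mm ahead of it and the grasp point (between the pads) lies 11 mm behind it; x points along the fingers, z is the direction in which the jaws open and shut, and the axes are right-handed (so a half turn about x gives the same grasp; the last joint's range is limited). The gripper opens to 85 mm and grips with 20 to 120 N. Pads are 22 mm wide; open, the fingers measure 114 mm over their backs; the gripper's body (76 mm by 85 mm) begins 54 mm behind the grasp point. The pads swing forward as they close: fully open they stand 13 mm farther back than shut.
Start: joints at [-81.555, 7.471, 85.268, -0, 87.261, -4.893], TCP at [138.442, -583.814, 239.292] pointing down, gripper open.
Joint ranges: [-169.43, 169.43], [-51.17, 129.36], [1.28, 143.12], [-76.62, 256.62], [0, 156.53], [-152.29, 152.29]. Speed limits (degrees/s): [136.94, 136.94, 159.86, 180, 180, 180].

INTERFACE

Orientations are given as [roll, pitch, yaw] about the fixed x, y, z axes, in that order (R = Rz(yaw) Ry(pitch) Rx(roll)).
In Python, from bench import r, vision, order gives the robot as it stands. The module is installed in compiled form; this text tells all that it offers.
- The arm moves only by the shell command python3 -m jog 'ROWS' [FORCE]. ROWS is JSON, a list of rows, each a list of 3 entries, a list of its own where there are three numbers: the shift along the world's x, y, z in m, then the turn, a rotation vector about the world's x, y, z in rad, then the opening, from -1 (shut) to 1 (fully open). A call has 1 to 5 rows; each row is the pose to reach, as a shift and turn from the pose commanded when the call began; what a row does not reach only later rows make up. A row lasts 1/12 s, in which the tool goes at most 41.7 mm and 7.16 degrees, less where a joint would pass 70% of its speed; a pose out of reach is approached as far as the arm can. A call with a gripper value outside its range is refused whole. The fingers move at their own pace and stop on an object; FORCE is the grip in N (left out, the last holds). Time passes only in rows, so rows that repeat a pose let the fingers close. It gives the time, the measured TCP pose, the force and the opening at its end, in the units of the state.
- r.sense(): the state, without advancing time (a new reading comes with each control period).
- vision.snapshot(name): name is "side" or "top" or "wrist"; returns the picture (400x640x3 uint8, red, green, blue); there is no depth.
- vision.camera_model(name): a dict with "fov_y" (degrees; the focal length in pixels is half the picture's height over the tangent of half this angle, whatever the lens; pixels are square), "cx", "cy" (the principal point, pixels), "world_to_cam" (4x4, takes a point from world to camera coordinates). Camera axes: x right, y down, z forward; pixel columns grow to the right and rows downward; lengths in mm; the calibration is good to about 2 mm. A picture is of the moment at which its call begins: read the wrist's pose just before it. camera_model takes no time and is no camera call; for the wrist camera it gives the pose at the moment of the call.
- order.hand_in(): hands the job in, once; it reports no verdict.
The state is a dict: "time": time; "joint_pos": joint angles; "qd": joint speeds; "joint_efforts": joint torques, N m; "tool_pos": TCP position; "tcp_rot": TCP orientation; "ft_force": force on the tool from outside, world axes, zero at the start; "wrist_torque": the same for the moment, N m; "finger_gap": finger opening in mm.
Only numpy, scipy, OpenCV 4.12 (cv2) and the standard library are available. Lean on these libraries where they do the work, as an engineer would, in place of code of your own. Each camera call takes 0.05 s, during which the arm holds its last target.

## Working session

There is one attempt and no reset: what is moved stays moved. The work goes in short steps, Python scripts to look and compute and a shell command to move; the robot and the scene stay as the last step left them, time stands still between calls to the robot, and variables do not carry over. Pictures are saved under pics/ and viewed, and the job is handed in when it is done.

```bash
mkdir -p pics; python3 - <<'E'
from bench import r, vision, order
import cv2
s=r.sense();print(s)
for n in("side","top","wrist"):
    m=vision.camera_model(n);print(n,m)
    cv2.imwrite(f"pics/{n}0.png",vision.snapshot(n)[:,:,::-1])
E
```

```text
{'time': 0.0, 'joint_pos': array([-8.15564555e+01,  7.51377115e+00,  8.53301648e+01,  3.13940097e-06,
        8.72613869e+01, -4.89130123e+00]), 'qd': array([-0.044067  ,  0.01339174,  0.00561517,  0.14192016, -0.01628117,
       -0.00705115]), 'joint_efforts': array([-2.02347219e-03, -5.69405222e+01, -5.00556493e+01, -2.65747585e-04,
        1.49505632e-02,  2.24196776e-05]), 'tool_pos': array([ 138.34530549, -583.27963397,  238.24986859]), 'tcp_rot': array([175.10699303,  89.89467716,  98.44183859]), 'ft_force': array([-1.05999817, -0.14350907, -0.65522823]), 'wrist_torque': array([ 0.02022123, -0.02906994,  0.02557518]), 'finger_gap': 85.47906197143567}
side {'fov_y': 50.97251721351925, 'cx': 322.4406643798628, 'cy': 191.05294247300807, 'world_to_cam': array([[-9.44258387e-01, -3.29119042e-01, -7.53362427e-03,
         5.82624416e+02],
       [-2.04346959e-01,  6.03916107e-01, -7.70407461e-01,
         2.14385386e+02],
       [ 2.58105443e-01, -7.25924233e-01, -6.37507324e-01,
         9.65529664e+02],
       [ 0.00000000e+00,  0.00000000e+00,  0.00000000e+00,
         1.00000000e
[... 194 characters left out ...]
       [-9.82530175e-01,  2.65419293e-03, -1.86084418e-01,
         6.35950099e+02],
       [ 1.86103346e-01,  1.40417835e-02, -9.82429831e-01,
         9.89797145e+02],
       [ 0.00000000e+00,  0.00000000e+00,  0.00000000e+00,
         1.00000000e+00]])}
wrist {'fov_y': 62.5859278714362, 'cx': 315.92608077094934, 'cy': 199.29843740075412, 'world_to_cam': array([[ 2.30919196e-01, -9.72972603e-01, -7.99332999e-04,
        -5.99659514e+02],
       [-9.23012727e-01, -2.19321755e-01,  3.16141539e-01,
        -4.12747548e+01],
       [-3.07772368e-01, -7.22653554e-02, -9.48711699e-01,
         3.79750646e+02],
       [ 0.00000000e+00,  0.00000000e+00,  0.00000000e+00,
         1.00000000e+00]])}
```

View pics/side0.png

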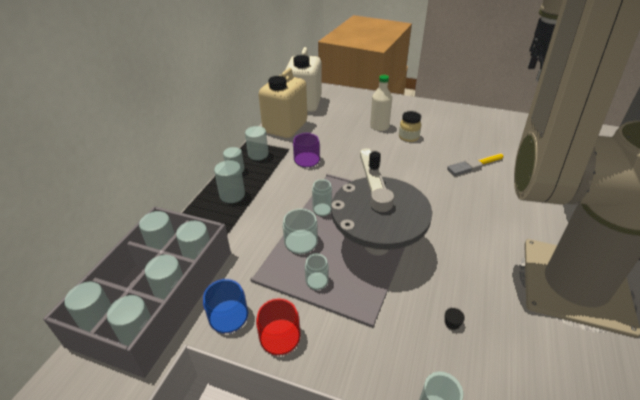

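View pics/top0.png

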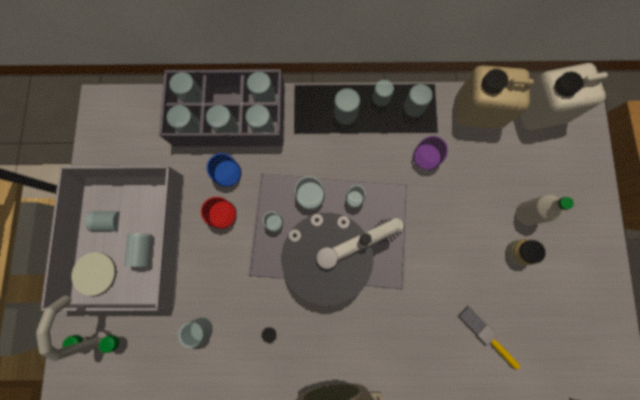

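View pics/wrist0.png

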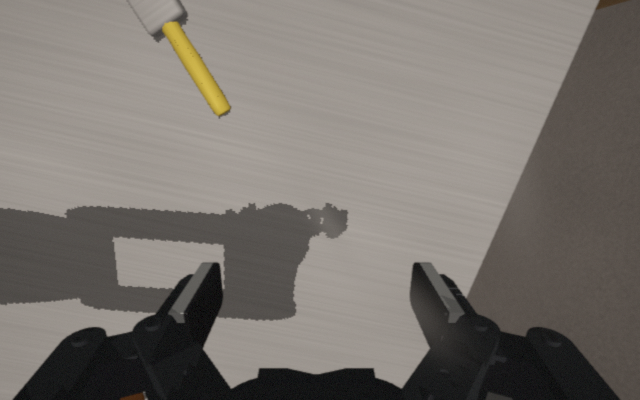

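The top view shows the pivot cap near (327,258), the knob near (365,240), and free holes at (343,222), (317,220) and (295,235). The wide jar at (309,193) is beyond the second free hole, which should be +20°. I'll measure these more exactly.

```bash
cat > h.py <<'E'
import numpy as np
from bench import vision
def ray(n,u,v,z,m=None):
    m=m or vision.camera_model(n);W=m["world_to_cam"];f=200/np.tan(np.radians(m["fov_y"]/2))
    d=np.array([(u-m["cx"])/f,(v-m["cy"])/f,1]);R=W[:3,:3];c=-R.T@W[:3,3];d=R.T@d
    return c+d*(z-c[2])/d[2]
def proj(n,p,m=None):
    m=m or vision.camera_model(n);W=m["world_to_cam"];f=200/np.tan(np.radians(m["fov_y"]/2))
    q=W[:3,:3]@np.array(p)+W[:3,3];return q[:2]/q[2]*f+[m["cx"],m["cy"]]
E
python3 - <<'E'
import cv2
a=cv2.imread("pics/top0.png")[160:320,240:420];cv2.imwrite("pics/tc.png",cv2.resize(a,None,fx=4,fy=3.75,interpolation=cv2.INTER_CUBIC))
a=cv2.imread("pics/side0.png")[130:300,270:450];cv2.imwrite("pics/sc.png",cv2.resize(a,None,fx=4,fy=3.5,interpolation=cv2.INTER_CUBIC))
E
```

```text
(no output)
```

View pics/tc.png

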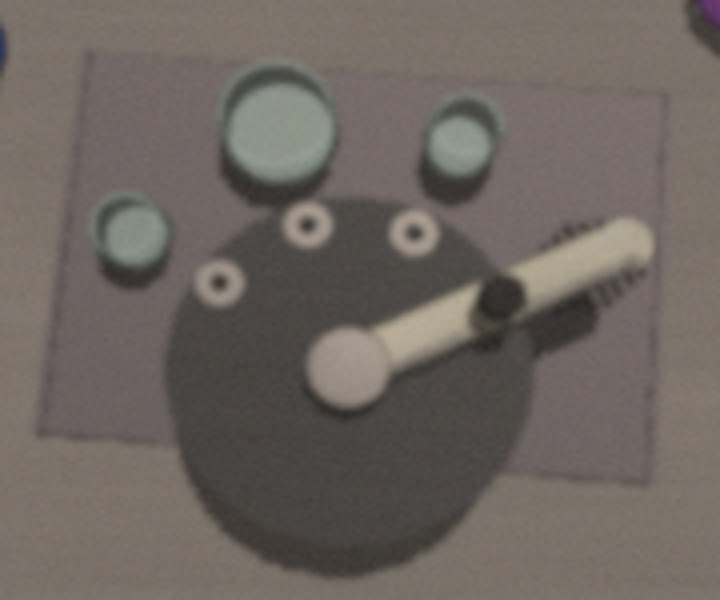

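View pics/sc.png

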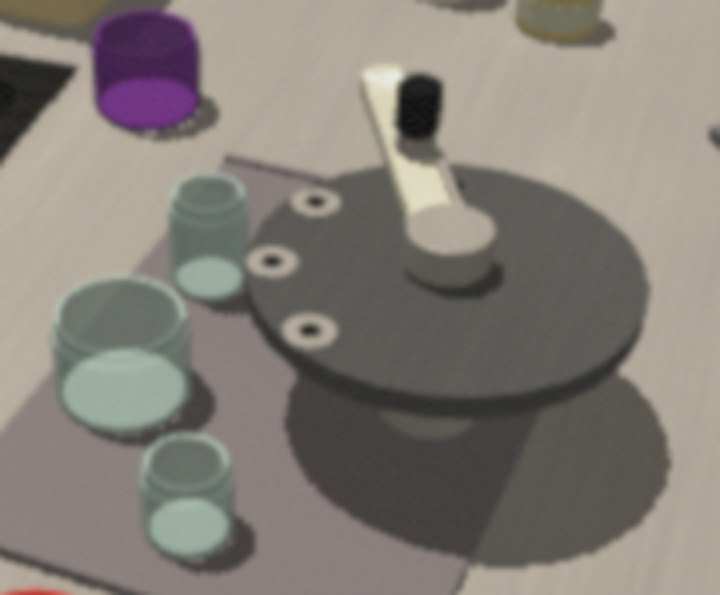

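The crops show the holes at crop pixels (219,284), (307,226) and (414,233), and the knob top at about (502,294). I'll fit the pivot and yaw to these.

```bash
python3 - <<'E'
from h import *
from scipy.optimize import least_squares
t=lambda x,y:(240+(x+.5)/4-.5,160+(y+.5)/3.75-.5)
s=lambda x,y:(270+(x+.5)/4-.5,130+(y+.5)/3.5-.5)
T=[ray("top",*t(*p),140)[:2] for p in[(414,233),(307,226),(219,284)]]
S=[ray("side",*s(*p),140)[:2] for p in[(316,202),(272,262),(310,330)]]
kt=ray("top",*t(502,292),220); ks=ray("side",*s(420,84),220)
print(T,S,kt,ks)
A=np.radians([-20,20,60])
def pts(p,A):return np.c_[p[0]+100*np.cos(p[2]+A),p[1]+100*np.sin(p[2]+A)]
for D in(T,S,T+S):
    D=np.array(D);AA=np.resize(A,len(D))
    o=least_squares(lambda p:(pts(p,AA)-D).ravel(),[450,0,0.3]);print(o.x,np.degrees(o.x[2]),o.fun.round(1), pts(o.x,np.radians([-60,-20,0,20])))
p=o.x
for a in(-20,20,60):
  print(a,(p[:2]+190*np.array([np.cos(p[2]+np.radians(a)),np.sin(p[2]+np.radians(a))])))
print("jar wide",ray("top",*t(280,134),10),ray("side",*s(125,390),10))
E
```

```text
[array([550.99749684,  -4.30866469]), array([555.900444  ,  63.96030339]), array([516.54203473, 119.68252638])] [array([550.1488643 ,  -5.14903748]), array([556.42661789,  63.55921429]), array([517.06930573, 118.42088836])] [505.04584666 -51.75651324 220.        ] [502.3294134 -50.8007295 220.       ]
[ 4.59830033e+02  3.71624270e+01 -7.78030522e-02] -4.457786525050176 [-0.1  0.1  0.3 -0.  -0.1 -0.1] [[502.94763071 -53.06435844]
 [550.85668897  -4.23984335]
 [559.52752037  29.38996883]
 [556.17336348  63.95725417]]
[ 4.59714102e+02  3.70011435e+01 -8.60709533e-02] -4.931502364248039 [ 0.2 -0.  -0.2 -0.6 -0.1  0.6] [[502.0842478  -53.57904606]
 [550.39534025  -5.15230258]
 [559.34392008  28.40467141]
 [556.27567347  62.9985068 ]]
[ 4.59771567e+02  3.70808826e+01 -8.19282540e-02] -4.694143177950389 [-0.4 -0.4  0.3 -0.5  0.1 -0.4  0.5  0.5 -0.2 -0.1 -0.4  0.9] [[502.51659471 -53.32300337]
 [550.62665574  -4.69653768]
 [559.43614273  28.89721952]
 [556.224611    63.47804728]]
-20 [632.39623561 -42.29621597]
20 [643.03235061  87.23549546]
60 [567.91870823 193.29930614]
jar wide [644.21663106  88.34798167  10.        ] [644.88743567  85.86718581  10.        ]
```

The fit is good to about 0.5 mm. The wide jar is at (644.5,87), which matches the +20° place at (643,87). The knob is at about (502.5,-53) and the target hole at (556,63.5). I'll move above the knob.

```bash
python3 -m jog '[[[0.02,0.03,0.02],[0,0,0],1],[[0.04,0.06,0.03],[0,0,0],1],[[0.06,0.09,0.04],[0,0,0],1],[[0.08,0.12,0.04],[0,0,0],1],[[0.1,0.15,0.04],[0,0,0],1]]' 60
python3 -m jog '[[[0.02,0.03,0],[0,0,0],1],[[0.04,0.06,0],[0,0,0],1],[[0.06,0.09,0],[0,0,0],1],[[0.08,0.12,0],[0,0,0],1],[[0.1,0.15,0],[0,0,0],1]]'
python3 -m jog '[[[0.02,0.03,0],[0,0,0],1],[[0.04,0.06,0],[0,0,0],1],[[0.06,0.09,0],[0,0,0],1],[[0.08,0.12,0],[0,0,0],1],[[0.1,0.15,0],[0,0,0],1]]'
```

```text
time: 0.57
tool_pos: [239.1, -432.7, 279.9]
tcp_rot: [12.8, 89.9, -63.9]
ft_force: [1.1, -0.2, 0.1]
finger_gap: 85.3
time: 0.98
tool_pos: [338.9, -282.1, 279.1]
tcp_rot: [119.8, 90.0, 43.1]
ft_force: [0.6, -0.5, 0.9]
finger_gap: 85.2
time: 1.4
tool_pos: [439.0, -132.0, 279.2]
tcp_rot: [50.0, 90.0, -26.6]
ft_force: [-0.1, -0.2, 0.8]
finger_gap: 85.3
```

```bash
python3 -m jog '[[[0.02,0.025,0],[0,0,0],1],[[0.04,0.05,0],[0,0,0],1],[[0.0635,0.079,0],[0,0,0],1],[[0.0635,0.079,0],[0,0,0],1]]'
python3 - <<'E'
from h import *
import cv2
from bench import r
m=vision.camera_model("wrist");print(r.sense()["tool_pos"])
a=vision.snapshot("wrist")[:,:,::-1].copy();cv2.imwrite("pics/w1.png",a)
print(proj("wrist",[502.5,-53,220],m),proj("wrist",[502.5,-53,180],m),m["world_to_cam"])
E
```

```text
time: 1.73
tool_pos: [504.2, -50.0, 278.5]
tcp_rot: [162.5, 89.9, 86.1]
ft_force: [1.1, -0.5, -1.1]
finger_gap: 85.4
[504.16973468 -50.01537103 278.50854719]
[319.45432247 227.617294  ] [318.98986083 206.49009814] [[ 2.35025228e-01 -9.71988200e-01 -1.44283683e-03 -1.67051747e+02]
 [-9.22224028e-01 -2.23460729e-01  3.15544204e-01  4.00184635e+02]
 [-3.07027660e-01 -7.28302298e-02 -9.48909782e-01  5.68672229e+02]
 [ 0.00000000e+00  0.00000000e+00  0.00000000e+00  1.00000000e+00]]
```

View pics/w1.png

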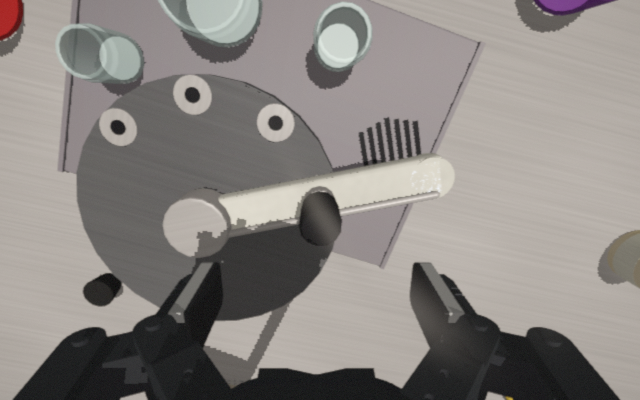

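The knob top appears at about (321,226) and I predicted (319,228), so they agree. I'll descend and close.

```bash
python3 -m jog '[[[-0.0015,-0.003,-0.02],[0,0,0],1],[[-0.0015,-0.003,-0.04],[0,0,0],1],[[-0.0015,-0.003,-0.06],[0,0,0],1],[[-0.0015,-0.003,-0.084],[0,0,0],1],[[-0.0015,-0.003,-0.084],[0,0,0],1]]' 60
python3 - <<'E'
from h import *
import cv2
from bench import r
print(r.sense()["tool_pos"])
cv2.imwrite("pics/s2.png",cv2.resize(vision.snapshot("side")[80:280,250:490,::-1],None,fx=3,fy=3))
E
```

```text
time: 2.2
tool_pos: [497.0, -58.0, 190.0]
tcp_rot: [-113.4, 89.5, 169.9]
ft_force: [-1.4, 0.0, -1.7]
finger_gap: 85.4
[497.03508778 -57.99640321 189.99892114]
```

View pics/s2.png

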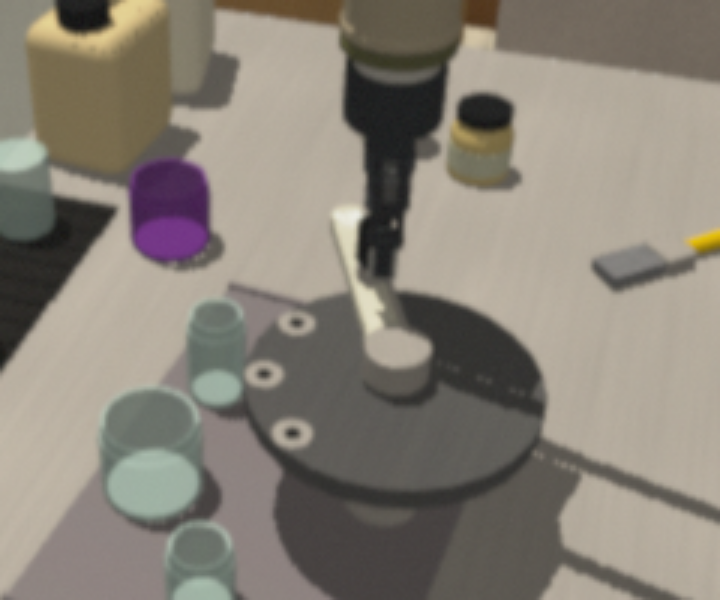

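```bash
python3 -m jog '[[[0,0,0],[0,0,0],1],[[0,0,0],[0,0,0],1],[[0,0,0],[0,0,0],1]]'
```

```text
time: 2.5
tool_pos: [501.4, -58.3, 197.3]
tcp_rot: [63.3, 89.8, -13.4]
ft_force: [-0.3, 0.8, 0.8]
finger_gap: 85.2
```

```bash
python3 -m jog '[[[0.002,0.005,-0.001],[0,0,0],1],[[0.002,0.005,-0.001],[0,0,0],1],[[0.002,0.005,-0.001],[0,0,0],1],[[0.002,0.005,-0.001],[0,0,0],1],[[0.002,0.005,-0.001],[0,0,0],1]]'
python3 - <<'E'
from h import *
import cv2
from bench import r
print(r.sense()["tool_pos"])
cv2.imwrite("pics/w3.png",vision.snapshot("wrist")[:,:,::-1])
E
```

```text
time: 2.92
tool_pos: [502.5, -52.7, 194.4]
tcp_rot: [35.3, 90.0, -41.3]
ft_force: [0.9, 0.5, -0.3]
finger_gap: 85.2
[502.4691356  -52.74178053 194.35737542]
```

View pics/w3.png

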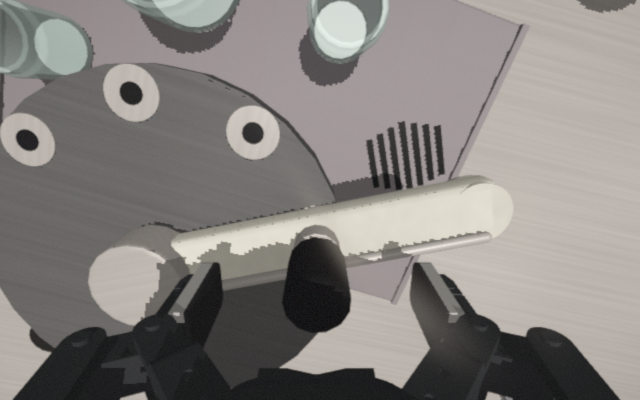

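The tool is at (502.5,-52.7,194.4) and the knob stands centred between the fingers (column 317). I'll close now.

```bash
python3 -m jog '[[[0,0,0],[0,0,0],-1],[[0,0,0],[0,0,0],-1],[[0,0,0],[0,0,0],-1],[[0,0,0],[0,0,0],-1],[[0,0,0],[0,0,0],-1]]' 70
python3 -m jog '[[[0,0,0],[0,0,0],-1],[[0,0,0],[0,0,0],-1],[[0,0,0],[0,0,0],-1]]' 70
```

```text
time: 3.38
tool_pos: [502.5, -52.9, 194.4]
tcp_rot: [48.1, 90.0, -28.5]
ft_force: [-1.6, -1.0, 13.4]
finger_gap: 26.3
time: 3.63
tool_pos: [502.6, -52.9, 194.5]
tcp_rot: [53.9, 90.0, -22.8]
ft_force: [-1.1, -0.4, 2.1]
finger_gap: 26.5
```

```bash
python3 -m jog '[[[0,0,0.006],[0,0,0],-1],[[0,0,0.013],[0,0,0],-1],[[0,0,0.022],[0,0,0],-1],[[0,0,0.022],[0,0,0],-1],[[0,0,0.022],[0,0,0],-1]]'
python3 - <<'E'
import numpy as np
from h import *
import cv2
cv2.imwrite("pics/s4.png",cv2.resize(vision.snapshot("side")[80:280,250:490,::-1],None,fx=3,fy=3))
c=np.array([459.77,37.08]);k=np.array([502.5,-52.9])
a0=np.degrees(np.arctan2(*(k-c)[::-1]));print(a0,np.linalg.norm(k-c))
for a in range(0,81,5):
    t=np.radians(-64.7+a);print(a,(c+100*np.array([np.cos(t),np.sin(t)])-[502.5,-53.3]).round(1))
E
```

```text
time: 4.05
tool_pos: [502.3, -52.8, 216.3]
tcp_rot: [-119.7, 90.0, 163.6]
ft_force: [1.1, -2.6, -11.8]
finger_gap: 26.1
-64.59773730829104 99.61050797983113
0 [ 0. -0.]
5 [7.7 4. ]
10 [15.1  8.8]
15 [21.9 14.1]
20 [28.3 20. ]
25 [34.2 26.5]
30 [39.5 33.5]
35 [44.1 40.8]
40 [48.1 48.6]
45 [51.4 56.7]
50 [54. 65.]
55 [55.8 73.5]
60 [56.9 82.2]
65 [57.3 90.9]
70 [56.8 99.6]
75 [ 55.7 108.3]
80 [ 53.7 116.8]
```

View pics/s4.png

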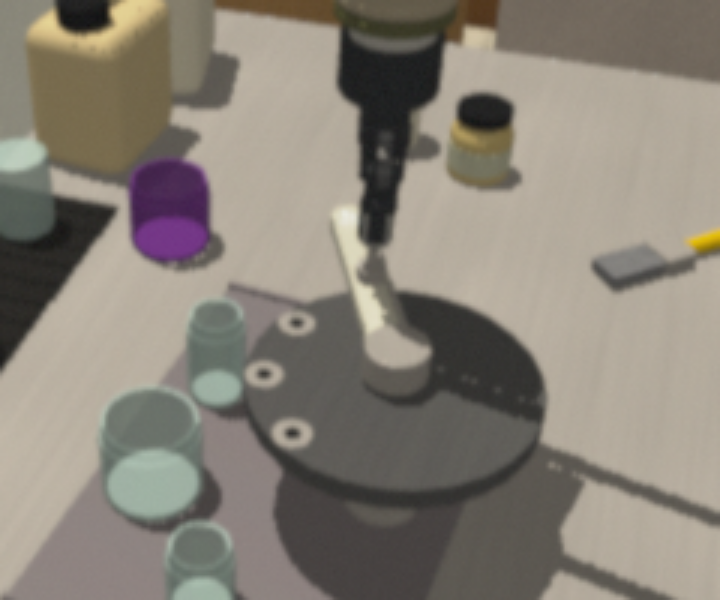

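The knob is up about 22 mm, with roughly 11 N of spring force. I'll swing along the arc.

```bash
python3 -m jog '[[[0.0077,0.004,0],[0,0,0],-1],[[0.0151,0.0088,0],[0,0,0],-1],[[0.0219,0.0141,0],[0,0,0],-1],[[0.0283,0.02,0],[0,0,0],-1],[[0.0342,0.0265,0],[0,0,0],-1]]'
python3 -m jog '[[[0.0053,0.007,0],[0,0,0],-1],[[0.0099,0.0143,0],[0,0,0],-1],[[0.0139,0.0221,0],[0,0,0],-1],[[0.0139,0.0221,0],[0,0,0],-1]]'
python3 - <<'E'
from h import *
import cv2
cv2.imwrite("pics/s5.png",cv2.resize(vision.snapshot("side")[80:280,250:490,::-1],None,fx=3,fy=3))
E
```

```text
time: 4.52
tool_pos: [537.2, -25.7, 215.9]
tcp_rot: [-110.8, 90.0, 172.6]
ft_force: [0.3, -2.8, -11.1]
finger_gap: 26.2
time: 4.85
tool_pos: [551.5, -2.1, 216.4]
tcp_rot: [126.9, 89.9, 50.4]
ft_force: [3.8, -0.8, -11.0]
finger_gap: 26.3
```

View pics/s5.png

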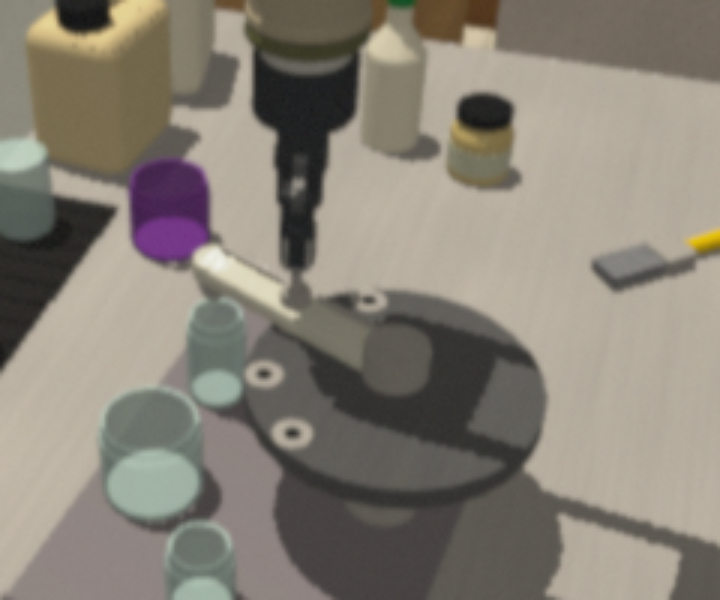

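The arm is following and is now at the −20 hole. I'll carry on round to the +20 hole.

```bash
python3 -m jog '[[[0.0033,0.0081,0],[0,0,0],-1],[[0.0059,0.0164,0],[0,0,0],-1],[[0.0077,0.0249,0],[0,0,0],-1],[[0.0088,0.0336,0],[0,0,0],-1],[[0.0092,0.0423,0],[0,0,0],-1]]'
python3 -m jog '[[[-0.0005,0.0087,0],[0,0,0],-1],[[-0.0016,0.0174,0],[0,0,0],-1],[[-0.0036,0.0255,0],[0,0,0],-1],[[-0.0036,0.0255,0],[0,0,0],-1],[[-0.0036,0.0255,0],[0,0,0],-1]]'
python3 -m jog '[[[0,0,0],[0,0,0],-1],[[0,0,0],[0,0,0],-1]]'
python3 - <<'E'
from h import *
import cv2
cv2.imwrite("pics/s6.png",cv2.resize(vision.snapshot("side")[80:280,250:490,::-1],None,fx=3,fy=3))
E
```

```text
time: 5.32
tool_pos: [559.8, 38.9, 216.3]
tcp_rot: [117.7, 90.0, 41.1]
ft_force: [2.2, -1.9, -11.6]
finger_gap: 26.6
time: 5.73
tool_pos: [556.0, 64.8, 216.4]
tcp_rot: [154.3, 89.9, 77.7]
ft_force: [3.5, 2.1, -11.1]
finger_gap: 26.3
time: 5.9
tool_pos: [556.3, 63.6, 216.4]
tcp_rot: [119.7, 90.0, 43.0]
ft_force: [3.6, 2.2, -11.8]
finger_gap: 26.3
```

View pics/s6.png

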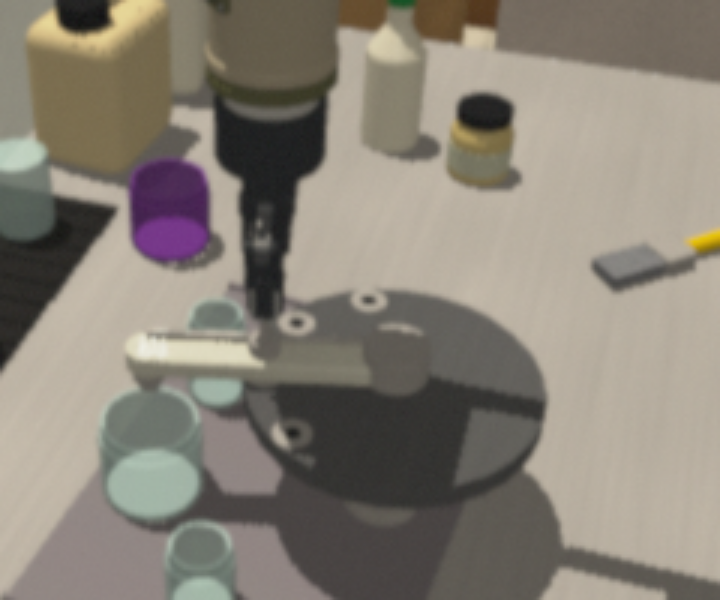

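The knob is at (556.3,63.6), within 1 mm of the hole at (556.2,63.5), and the spout is over the wide jar. I'll lower it 21 mm and then release.

```bash
python3 -m jog '[[[0,0,-0.007],[0,0,0],-1],[[0,0,-0.014],[0,0,0],-1],[[0,0,-0.021],[0,0,0],-1],[[0,0,-0.021],[0,0,0],-1],[[0,0,-0.021],[0,0,0],-1]]'
python3 -m jog '[[[0,0,0],[0,0,0],1],[[0,0,0],[0,0,0],1],[[0,0,0],[0,0,0],1],[[0,0,0],[0,0,0],1],[[0,0,0],[0,0,0],1]]'
```

```text
time: 6.37
tool_pos: [556.4, 63.3, 195.1]
tcp_rot: [49.2, 90.0, -27.5]
ft_force: [4.2, 0.9, -8.5]
finger_gap: 26.0
time: 6.78
tool_pos: [556.3, 63.6, 195.8]
tcp_rot: [76.7, 90.0, -0.0]
ft_force: [-1.0, 0.1, 0.7]
finger_gap: 83.9
```

```bash
python3 -m jog '[[[0,0,0.02],[0,0,0],1],[[0,0,0.05],[0,0,0],1],[[0,0,0.08],[0,0,0],1],[[-0.02,0,0.1],[0,0,0],1],[[-0.05,0,0.11],[0,0,0],1]]'
python3 -m jog '[[[-0.03,-0.03,0],[0,0,0],1],[[-0.06,-0.06,0],[0,0,0],1],[[-0.08,-0.09,0],[0,0,0],1],[[-0.08,-0.12,0],[0,0,0],1],[[-0.08,-0.12,0],[0,0,0],1]]'
python3 - <<'E'
from h import *
import cv2
a=vision.snapshot("side")[:,:,::-1];b=vision.snapshot("top")[:,:,::-1]
cv2.imwrite("pics/s7.png",cv2.resize(a[130:300,270:450],None,fx=4,fy=3.5,interpolation=2));cv2.imwrite("pics/t7.png",cv2.resize(b[160:320,240:420],None,fx=4,fy=3.75,interpolation=2))
for z in(220,180): 
  for n,o,f in(("side",(270,130),(4,3.5)),("top",(240,160),(4,3.75))): print(z,n,((proj(n,[556.2,63.5,z])-o+.5)*f-.5).round())
E
```

```text
time: 7.2
tool_pos: [507.8, 63.5, 308.9]
tcp_rot: [77.3, 89.7, 0.6]
ft_force: [-0.2, 0.4, 1.4]
finger_gap: 85.3
time: 7.62
tool_pos: [425.2, -60.3, 306.0]
tcp_rot: [19.2, 89.8, -57.7]
ft_force: [-0.3, 0.9, 0.4]
finger_gap: 85.3
220 side [275. 167.]
220 top [303. 210.]
180 side [274. 216.]
180 top [306. 218.]
```

View pics/s7.png

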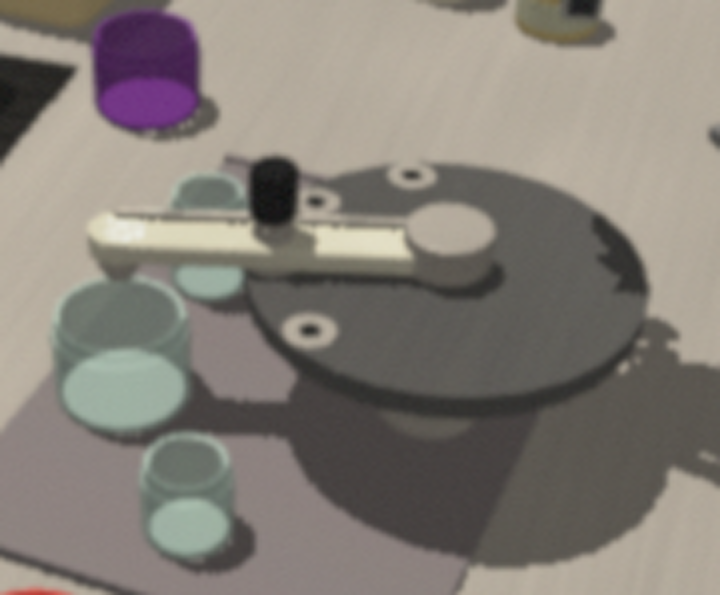

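View pics/t7.png

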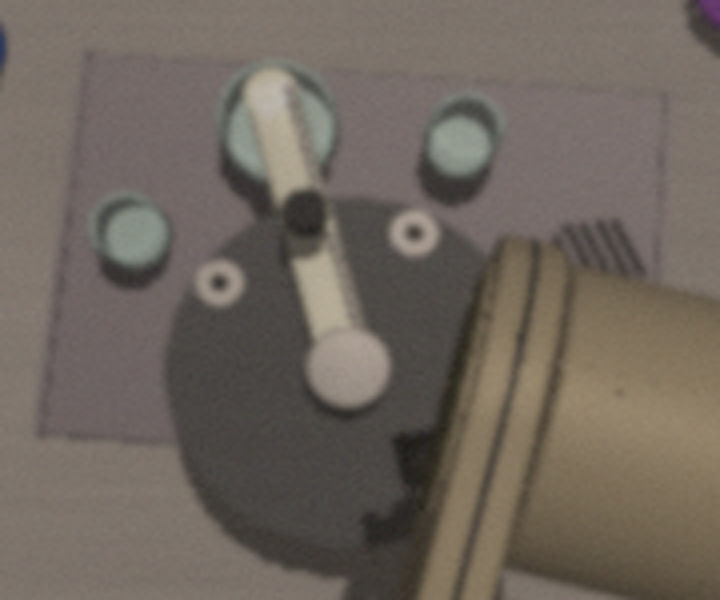

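The knob top shows at (274,167) in the side crop, and a pin at home predicts (275,167), so it is fully down. The arm covers the +20 hole, the spout is over the wide jar, and the jars haven't moved. I'll hand in.

```bash
python3 -c "
from bench import order
print(order.hand_in())"
```

```text
the job is handed in; nothing more can be done
None
```

The rinse arm is now locked in the +20° hole with its spout over the wide jar, and the job was handed in at about 7.7 s. I gripped the knob, lifted it about 22 mm against roughly 11 N of spring force, and swung the arm 80°. I then lowered the pin, released it and backed away.

- **Pin:** the last side picture shows the knob top within a pixel or so of where a fully home pin should appear.
- **Spout and jars:** the spout is over the wide jar, and all three jars stand where they were at the start.
- **Robot:** it is clear of everything and reads about 0 N of contact force.

One reading disagreed: just after the first descent the tool was 5–7 mm off because the arm was still settling. I waited, corrected it, and checked the grip position before closing. No check failed.

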